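# Pin the slotted link into the clevis bracket

### The job

Slide the flat link's slotted eye between the two ears of the clevis bracket until its nose is home against the back, then take the slim pin from the pin block and pass it down through upper ear, eye and lower ear until its collar sits flat on the upper ear, and let go. The clevis stands loosely on its base, so find the hole by feel or sight and be gentle: never force link or pin. Leave the thick pin in the block.

Things in the scene. Friction and masses are not known exactly. Their poses are not given: they have to be found in the camera images.
- clevis_base: Fixed grey rail frame, 104 x 112 x 8 mm, under the steel clevis. Origin on the table below the middle of the clevis' sideways travel; +x points from the clevis' open mouth to its closed back, y sideways, z up; all clevis sizes here are in this frame. The clevis (60 mm wide) is not measured: it slides along y, its hole anywhere from y = -13 to +13 mm; find it by feel or sight
- hole_mid (a point): Fixed point at x = 0, y = 0, z = 52 mm: middle of the hole's travel, at the height of the upper ear's top. One vertical 13 mm hole goes through both ears at x = 0. The clevis moves sideways if pushed with about 6 N, else stays; it stands on rubber that gives 1 mm per 5 N pressed down (6 mm at most) and springs back. More than 25 N on it is too much
- landing (a point): Fixed point at x = -70, y = 0, z = 26 mm on the lower ear's top near its front end (same axes as clevis_base). Lower ear: x -75 to +20, z 14 to 26 mm, a landing for the link. Gap for the link: z 26 to 40, open at front and sides. Upper ear: x -18 to +20, z 40 to 52. Back wall: x +20 to +36, z 14 to 52, two screw heads 3 mm higher
- link: Loose dark steel flat bar, 105 x 58 x 10 mm, 0.15 to 0.3 kg, lying flat. Origin: underside, centre of its slotted eye (through slot, 14 mm along x, 42 mm along y). x points to the nose, 20 mm ahead; the tail is 85 mm behind. With the nose on the back wall the slot is in line with the ear holes; put the link on the middle of the base and the slot spans the hole's whole travel
- link_tab (a point): Centre of the link's upright grip tab, 55 mm behind the link's origin and 26 mm above its underside; tab 24 mm along link x, 10 mm thick along link y, from 10 mm (bar's top) to 42 mm above the underside
- pin: Slim steel pin, 79 mm high, upright in one of the two holes of the pin block. Origin: centre of its lower tip, z up along the pin. Shank 11 mm diameter, 44 mm long, the nose tapering to 6 mm over the last 4 mm; collar 28 mm diameter, 44 to 50 mm up; flat grip tab, 26 mm along x, 10 mm thick along y, 50 to 79 mm up. In the block the collar rests on its top, the shank has play
- pin_thick: Thick steel pin in the block's other hole, same shape and height but 17 mm shank, 36 mm collar, 16 mm thick tab; does not fit the clevis. Origin: centre of its lower tip, z up
- pin_block: Fixed aluminium block 120 x 50 x 50 mm with two vertical 19 mm holes, 30 mm either side of its middle along its x. Origin: centre of its underside
There are look-alikes about, which are no part of the job. Leave any blue or brown look-alike of the pin alone.

How it is judged:
By the outcome, as a careful person would: the job done as asked, in the order asked, and still so for the second after the job is handed in, with the robot touching nothing.
It also fails if it takes over 70 s, if anything falls off the work surface, if the arm or the gripper's body presses on something with over 40 N, if the wrist force passes 120 N, or if a joint passes its speed limit or range.

### The arm

A 6-joint arm with a two-finger parallel gripper is mounted at the origin on a cart in front of the work surface, level with it; the furniture and walls round the work are solid. World frame = base frame: x ahead of the robot, y to its left, z up, the work surface at z = 0. Lengths are in mm, angles in rad, forces in N, time in s.
With the tool pointing down it reaches from about 275 to 750 mm from the base axis. Payload 10.2 kg.
Tool frame: the origin (TCP) lies between the finger pads; the fingertips stand 17 mm ahead of it and the grasp point (between the pads) lies 2 mm behind it; z points along the fingers, y is the line along which they close (so a half turn about z gives the same grasp; the last joint's range is limited). The gripper opens to 88 mm and grips with 3 to 60 N. Pads are 18 mm wide; open, the fingers measure 123 mm over their backs; the gripper's body (75 mm by 187 mm) begins 45 mm behind the grasp point.
Start: joints at [0.951, 0.313, 1.498, -0, 1.331, -0.223], TCP at [202.909, 484.21, 225.12] pointing down, gripper open.
Joint ranges: [-2.94, 2.94], [-0.97, 2.17], [0.19, 2.56], [-1.23, 4.37], [0.02, 3.11], [-2.88, 2.88]. Speed limits (rad/s): [2.39, 2.39, 3.01, 3.14, 3.14, 3.14].

### API

Orientations are given as a 3x3 rotation matrix whose columns are the frame's x, y, z axes.
In Python, from station import env gives the robot as it stands.
- The arm moves only by the tool step_arm, never from a script. Its argument "increments" is a list of rows, each a list of 3 entries, a list of its own where there are three numbers: the turn, a rotation vector about the world's x, y, z in units of 5 degrees (1.0 is 5 degrees), then the shift along the world's x, y, z in units of 60 mm (1.0 is 60 mm), then the opening, from 0 (shut) to 1 (fully open). A call has 1 to 10 rows; each row shifts and turns the commanded pose from where the row before left it; what a row does not reach is not made up. A row lasts 1/8 s, in which the tool goes at most 62.5 mm and 10.7 degrees, less where a joint would pass 70% of its speed; a pose out of reach is approached as far as the arm can. A call is refused whole if a number of a shift passes 1 or a number of a turn 1, either way. A call with a gripper value outside its range is refused whole. The fingers move at their own pace and stop on an object; "squeeze" is the grip in N (left out, the last holds). Time passes only in rows, so rows that do not move let the fingers close. It gives the time, the measured TCP pose, the force, the opening and the grip force at its end, in the units of the state.
- env.get_state(): the state, without advancing time (a new reading comes with each control period).
- env.read_camera(name): name is "side" or "top"; returns a dict with "img" (400x640x3 uint8, red, green, blue), "fovy" (degrees; the focal length in pixels is half the picture's height over the tangent of half this angle, whatever the lens; pixels are square), "cx", "cy" (the principal point, pixels), "k1" (the pictures are not rectified: a ray, as slopes to the right and down, at radius r is drawn at 1 + k1 r^2 times it, then the intrinsics apply), "rvec" (rotation vector, rad) and "tvec" (3), from world to camera coordinates, as OpenCV has them. Camera axes: x right, y down, z forward; pixel columns grow to the right and rows downward; lengths in mm; the calibration is good to about 2 mm. A picture is of the moment at which its call begins. There is no depth.
- env.hand_in(): hands the job in; it is judged then, once.
Trained networks look in the newest picture that a camera, given by its name, has taken for a name from the list of things; names that differ only in an ending like _2 or _b are one class to them, and where a whole thing is asked for, a point or a joint stands for the part that bears it (a point fixed in the world has none). Each returns a list of dicts, best first, with "confidence" (0 to 1); they miss things now and then, are a little off and sometimes report something else, mostly with a low value. They report only what shows in the picture. A call takes as long as a camera call. They do not tell look-alikes from the thing itself.
- env.recognise(camera, target): "rect" ([centre column, centre row, width, height] in pixels, round what is visible of it).
- env.spot_point(camera, target): "xy" ([column, row] in pixels: a listed point, or the origin of a listed thing).
The state is a dict: "clock": time; "joint_pos": joint angles; "joint_vel": joint speeds; "effort": joint torques, N m; "tcp_pos": TCP position; "orientation": TCP orientation; "wrist_force": force on the tool from outside, world axes, zero at the start; "ft_torque": the same for the moment, N m; "opening": finger opening in mm; "gripper_force": force on a finger pad.
Only numpy, scipy, OpenCV 4.12 (cv2) and the standard library are available. Lean on these libraries where they do the work, as an engineer would, in place of code of your own. Each camera call takes 0.05 s, during which the arm holds its last target. There are 200 camera calls.

## Working session

There is one attempt and no reset: what is moved stays moved. The work goes in short steps, Python scripts to look and compute and a tool call to move; the robot and the scene stay as the last step left them, time stands still between calls to the robot, and variables do not carry over. Pictures are saved under pics/ and viewed, at most 10 in all, crops included, and the job is handed in when it is done.

Besides the shell and the picture viewer there is one more tool, called after "Call:" by a JSON object that holds its "method" and its "body", one argument or row to a line. step_arm: Moves the arm, as the interface text tells. Its arguments: {"type":"object","properties":{"increments":{"type":"array"},"squeeze":{"type":"number"}},"required":["increments"]}

```bash
ls; mkdir -p pics
cat > h.py <<'E'
import numpy as np, cv2
from station import env
def cam(n,save=None):
    c=env.read_camera(n)
    if save: cv2.imwrite('pics/'+save,c['img'][:,:,::-1])
    return c
def ray(c,uv):
    f=200/np.tan(np.radians(c['fovy'])/2)
    d=np.array([(uv[0]-c['cx'])/f,(uv[1]-c['cy'])/f]); s=d.copy()
    for _ in range(30): s=d/(1+c['k1']*(s@s))
    R=cv2.Rodrigues(np.array(c['rvec'],float))[0]; t=np.array(c['tvec'],float).ravel()
    return -R.T@t, R.T@np.array([s[0],s[1],1.])
def onz(c,uv,z):
    o,d=ray(c,uv); return o+d*(z-o[2])/d[2]
def proj(c,P):
    f=200/np.tan(np.radians(c['fovy'])/2)
    R=cv2.Rodrigues(np.array(c['rvec'],float))[0]; q=R@np.array(P,float)+np.array(c['tvec'],float).ravel()
    s=q[:2]/q[2]; s=s*(1+c['k1']*(s@s)); return s*f+[c['cx'],c['cy']]
def tri(c1,u1,c2,u2):
    o1,d1=ray(c1,u1);o2,d2=ray(c2,u2)
    A=np.c_[d1,-d2]; k=np.linalg.lstsq(A,o2-o1,rcond=None)[0]
    a=o1+k[0]*d1;b=o2+k[1]*d2; return (a+b)/2,np.linalg.norm(a-b)
E
python3 - <<'E'
from h import *
np.set_printoptions(precision=1,suppress=True)
C={n:cam(n,n+'0.png') for n in('side','top')}
for n,c in C.items():
    print(n,c['fovy'],c['k1'],ray(c,(c['cx'],c['cy'])))
    for t in ['clevis_base','link','pin','pin_thick','pin_block']:
        print(t,[(np.round(r['rect']),round(r['confidence'],2)) for r in env.recognise(n,t)][:4])
    for t in ['clevis_base','hole_mid','landing','link','link_tab','pin','pin_thick','pin_block']:
        print(t,[(np.round(r['xy'],1),round(r['confidence'],2)) for r in env.spot_point(n,t)][:4])
print(env.get_state())
E
```

```text
pics
side 51.327768578133075 -0.10658008117960355 (array([433.9, 844.4, 485.3]), array([ 0.1, -0.9, -0.5]))
clevis_base [(array([324., 214.,  55.,  39.]), 0.81)]
link [(array([343., 176.,  43.,  26.]), 0.71)]
pin [(array([290., 222.,  15.,  29.]), 0.8), (array([302., 287.,  16.,  42.]), 0.66), (array([318., 251.,  15.,  24.]), 0.64)]
pin_thick [(array([289., 248.,  22.,  20.]), 0.77), (array([302., 268.,  74.,  45.]), 0.63)]
pin_block [(array([303., 268.,  75.,  43.]), 0.8)]
clevis_base [(array([318. , 220.3]), 0.87)]
hole_mid [(array([317.4, 197.2]), 0.77)]
landing [(array([347.5, 210.1]), 0.81)]
link [(array([349., 210.]), 0.68), (array([331.5, 181.2]), 0.65)]
link_tab [(array([353.6, 169.9]), 0.81)]
pin [(array([304.2, 311.9]), 0.77), (array([291.4, 243.2]), 0.52)]
pin_thick [(array([354.1, 169.6]), 0.3)]
pin_block [(array([301.5, 280. ]), 0.83)]
top 52.35633838275214 -0.10100339005082666 (array([ 449.2,   43.1, 1031.2]), array([ 0.1,  0. , -1. ]))
clevis_base [(array([326., 190.,  46.,  47.]), 0.6)]
link [(array([413., 201.,  32.,  48.]), 0.7)]
pin [(array([284., 163.,  13.,  14.
[... 336 characters left out ...]
 211.5]), 0.58)]
link [(array([410.7, 191.9]), 0.61)]
link_tab [(array([419.8, 206.2]), 0.73)]
pin [(array([214.9, 186.9]), 0.64), (array([286.3, 165.8]), 0.5)]
pin_thick [(array([324.5, 210.4]), 0.57)]
pin_block [(array([239.8, 184.3]), 0.93)]
{'clock': 1.4, 'joint_pos': array([ 1. ,  0.3,  1.5,  0. ,  1.3, -0.2]), 'joint_vel': array([ 0.,  0.,  0.,  0., -0.,  0.]), 'effort': array([ -0. , -40.2, -25.2,   0.1,   0. ,  -0. ]), 'tcp_pos': array([202.9, 484.2, 225.1]), 'orientation': array([[-0.9,  0.4, -0. ],
       [ 0.4,  0.9, -0. ],
       [ 0. , -0. , -1. ]]), 'wrist_force': array([ 0.3, -0.2,  0.2]), 'ft_torque': array([-0.,  0.,  0.]), 'gripper_force': 0.0, 'opening': 88.14882744838057}
```

Run:
```python
import cv2,numpy as np
a=cv2.imread('pics/top0.png')[130:250,180:460]; b=cv2.imread('pics/side0.png')[150:330,230:430]
a=cv2.resize(a,None,fx=2.85,fy=2.85,interpolation=cv2.INTER_CUBIC)
b=cv2.resize(b,None,fx=3.3,fy=3.3,interpolation=cv2.INTER_CUBIC)
cv2.imwrite('pics/topc.png',a);cv2.imwrite('pics/sidec.png',b)
```

```text
(no output)
```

View pics/topc.png

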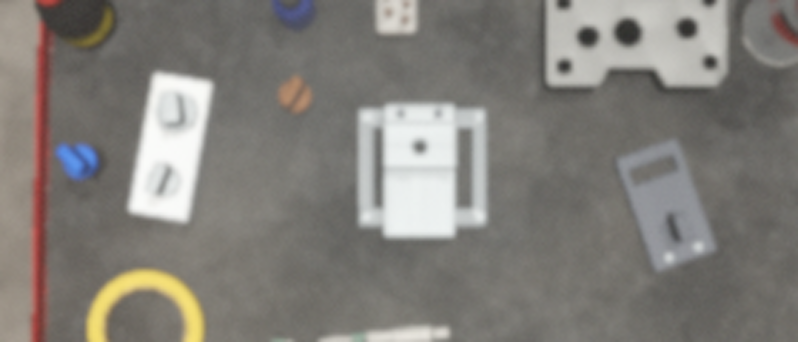

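View pics/sidec.png

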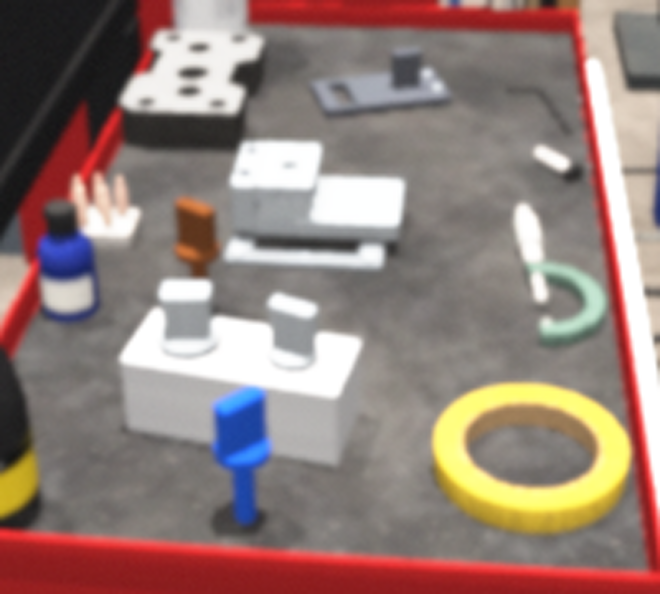

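The top view shows, in crop pixels:
- The clevis hole is at (420,147), with its mouth facing down in the image.
- The link is at (667,205), with its tab at (672,227).
- The block has two steel pins. The upper one, at (177,110), has a wide tab and large collar, so it is the thick pin. The lower one, at (162,180), has a thin tab and small collar, so it is the slim pin.
- The blue pin at (77,160) and the brown pin at (295,93) are look-alikes, to be left alone.

In the side view the slim pin is the right one on the block, at (293,330).

```bash
python3 - <<'E'
from h import *
np.set_printoptions(precision=1,suppress=True)
c=cam('top');s=cam('side')
T=lambda u,v:(u/2.85+180-.3,v/2.85+130-.3)
S=lambda u,v:(u/3.3+230-.3,v/3.3+150-.3)
def P(n,z,*pts):
    p=np.array([onz(c,T(*q),z) for q in pts]); print(n,p[:,:2].tolist().__repr__()[:300],'mean',p.mean(0)); return p
def ang(a,b): print('  ang',np.degrees(np.arctan2(*(b-a)[1::-1])),np.linalg.norm(b-a))
b=P('base',8,(358,227),(359,108),(487,108),(487,227)); ang(b[0],b[1]);ang(b[1],b[2]); ang(b[3],b[2])
P('hole',52,(420,147))
l=P('link',10,(616,158),(677,139),(717,250),(657,272)); ang(l[3],l[0]);ang(l[2],l[1]);ang(l[1],l[0])
t=P('ltab',42,(667,213),(679,243)); ang(t[1],t[0])
k=P('block',50,(154,71),(214,82),(188,222),(127,211)); ang(k[3],k[0]);ang(k[2],k[1])
p=P('slimtab',85,(153,195),(173,165)); ang(p[0],p[1])
# slim pin tab top in side view (275-316, 300), ltab top
for n,q,w,z in [('slim',(293,303),(163,180),85),('ltab',(406,52),(673,228),42),('hole',(290,164),(420,147),52)]:
    print(n,onz(s,S(*q),z),tri(s,S(*q),c,T(*w)))
E
python3 - <<'E'
import cv2
a=cv2.imread('pics/top0.png')
x=cv2.resize(a[148:212,218:262],None,fx=9,fy=9,interpolation=cv2.INTER_CUBIC)
y=cv2.resize(a[175:230,392:436],None,fx=9,fy=9,interpolation=cv2.INTER_CUBIC)
h=576;y=cv2.copyMakeBorder(y,0,h-y.shape[0],0,0,cv2.BORDER_CONSTANT)
cv2.imwrite('pics/z.png',cv2.hconcat([x,y]))
E
```

```text
base [[479.8726654372496, 82.71573243910943], [585.6338493271619, 82.12359351879476], [585.6251857546831, -31.619113468269695], [479.92236894705457, -31.133421518169406]] mean [532.8  25.5   8. ]
  ang -0.3207859942141779 105.76284151958471
  ang -90.00436411397908 113.74270731700864
  ang -0.2632654822532707 105.70393265029203
hole [[546.4268746745759, 28.59258609684484]] mean [546.4  28.6  52. ]
link [[540.9341219481792, -145.67239739954746], [557.9431989686101, -200.4476483788634], [459.3922140954441, -234.79758047624205], [440.1136078872568, -181.0061636670413]] mean [ 499.6 -190.5   10. ]
  ang 19.313628371136698 106.83281843213969
  ang 19.215993325760905 104.365772428347
  ang 107.25086769400357 57.3553556429912
ltab [[490.8227709810186, -183.19807144654214], [465.12444080202783, -193.24602179671794]] mean [ 478.  -188.2   42. ]
  ang 21.355311274662714 27.592851977061482
block [[612.4676577067548, 257.0749425092365], [602.7034053465941, 204.9732286892209], [482.6784144521036, 225.857424971518], [491.9785784003412, 278.50448573945295]] mean [547.5 241.6  50. ]
  ang -10.084867539889464 122.37991483557649
  ang -9.87057235705287 121.8283550475013
slimtab [[503.654489890241, 248.6376975246835], [528.406306592514, 232.3474146438483]] mean [516.  240.5  85. ]
  ang -33.35071125225162 29.63149922633945
slim [516.  246.6  85. ] (array([516.5, 241.3,  81.4]), np.float64(0.4393707507813127))
ltab [ 477.3 -191.7   42. ] (array([ 477.5, -187.8,   43.7]), np.float64(0.8306704695242086))
hole [545.2  29.3  52. ] (array([545.9,  28.5,  51.6]), np.float64(1.1255180469546973))
```

View pics/z.png

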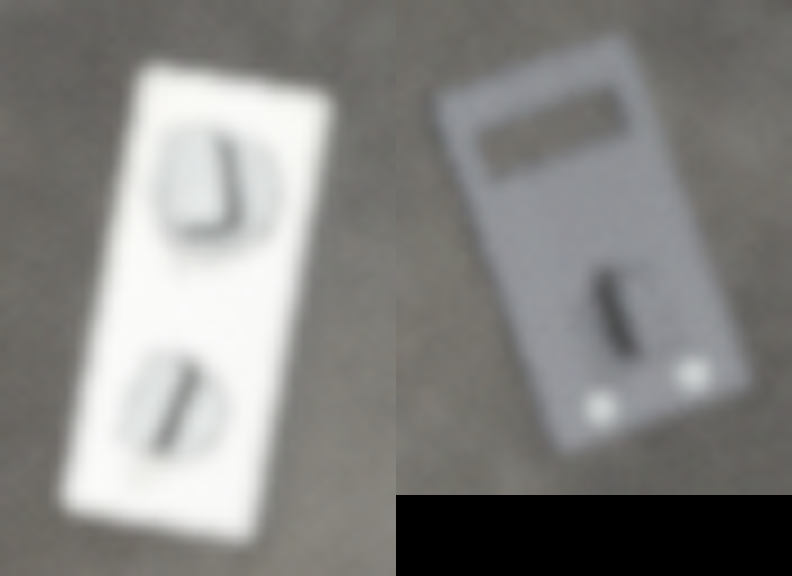

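Enlarged crop: in the block, the pin with the thin tab and small collar is at (177,408), so that is the slim pin. The thick pin is at (217,187). The link is on the right, with its slot centre at (553,133), and the dark mark at (615,315) is the left face of its tab.

Run:
```python
from h import *
np.set_printoptions(precision=1,suppress=True)
c=cam('top');s=cam('side')
A=lambda u,v:(u/9+218-.45,v/9+148-.45)
B=lambda u,v:((u-396)/9+392-.45,v/9+175-.45)
l=np.array([onz(c,B(*q),10) for q in [(437,97),(622,35),(750,382),(565,452)]])
m=l.mean(0); d=(l[0]+l[1]-l[2]-l[3])/2; d2=(l[0]-l[1]+l[3]-l[2])/2
print('link',m,np.degrees(np.arctan2(d[1],d[0])),np.degrees(np.arctan2(-d2[0],d2[1])),np.linalg.norm(d),np.linalg.norm(d2))
u=d/np.linalg.norm(d); print('origin',m+u*32.5,'slot',onz(c,B(553,133),10),'tab',m-u*22.5)
print('pin collar',onz(c,A(177,408),56),'thick',onz(c,A(217,187),56))
k=[onz(c,A(*q),50) for q in[(140,65),(332,98),(255,545),(62,505)]];km=np.mean(k,0);kd=(k[0]+k[1]-k[2]-k[3])/2;kd/=np.linalg.norm(kd)
print('block',km,km-30*kd)
a,b=onz(c,A(203,362),70),onz(c,A(158,455),70);print('tabface',a,b,np.degrees(np.arctan2(*(b-a)[1::-1])))
for P in [m-u*22.5+[0,0,32],onz(c,A(177,408),56)]:
    print(proj(s,P)) 
print(env.get_state()['orientation'])
```

```text
link [ 500.  -190.1   10. ] 19.50521827884778 19.38671859545279 104.48793041539024 55.73414561668944
origin [ 530.6 -179.2   10. ] slot [ 530.4 -179.    10. ] tab [ 478.8 -197.6   10. ]
pin collar [518.  245.8  56. ] thick [577.7 235.7  56. ]
block [547.1 242.   50. ] [517.5 246.7  50. ]
tabface [529.2 236.1  70. ] [504.6 247.8  70. ] 154.64006161938505
[352.3 164.6]
[317.8 254.9]
[[-0.9  0.4 -0. ]
 [ 0.4  0.9 -0. ]
 [ 0.  -0.  -1. ]]
```

Call:
{"method": "step_arm", "body": {
  "increments": [
    [[0, 0, 0.844], [0.36, -0.88, 0], 1],
    [[0, 0, 0.844], [0.36, -0.88, 0], 1],
    [[0, 0, 0.844], [0.36, -0.88, 0], 1],
    [[0, 0, 0.844], [0.36, -0.88, 0], 1],
    [[0, 0, 0.844], [0.36, -0.88, 0], 1],
    [[0, 0, 0.844], [0.36, -0.88, 0], 1],
    [[0, 0, 0.844], [0.36, -0.88, 0], 1],
    [[0, 0, 0.844], [0.36, -0.88, 0], 1],
    [[0, 0, 0.844], [0.36, -0.88, 0], 1],
    [[0, 0, 0.844], [0.36, -0.88, 0], 1]
  ],
  "squeeze": 30
}}

```text
clock: 2.85
tcp_pos: [419.4, -45.8, 225.3]
orientation: [[-0.942, -0.335, 0.001], [-0.335, 0.942, -0.0], [-0.001, -0.0, -1.0]]
wrist_force: [1.1, 0.4, -0.9]
opening: 88.2
gripper_force: 0.0
```

Call:
{"method": "step_arm", "body": {
  "increments": [
    [[0, 0, 0], [0.33, -0.84, 0], 1],
    [[0, 0, 0], [0.33, -0.84, -0.3], 1],
    [[0, 0, 0], [0.33, -0.85, -0.8], 1],
    [[0, 0, 0], [0, 0, -0.8], 1],
    [[0, 0, 0], [0, 0, -0.85], 1],
    [[0, 0, 0], [0, 0, 0], 1]
  ]
}}

```text
clock: 3.6
tcp_pos: [474.0, -187.4, 64.6]
orientation: [[-0.943, -0.333, -0.005], [-0.333, 0.943, 0.004], [0.004, 0.005, -1.0]]
wrist_force: [-0.8, -0.4, 0.8]
opening: 88.3
gripper_force: 0.0
```

Run:
```python
from h import *
c=cam('side'); t=cam('top'); st=env.get_state(); print(st['tcp_pos'],st['wrist_force'])
a=cv2.resize(c['img'][120:210,300:400,::-1],None,fx=5,fy=5,interpolation=cv2.INTER_CUBIC)
cv2.imwrite('pics/s2.png',a)
```

```text
[ 476.20509284 -188.75567854   68.43912531] [-0.38143101  0.66646627  1.25444678]
```

View pics/s2.png

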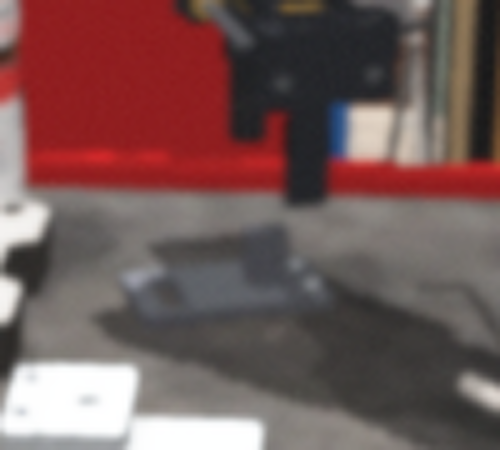

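The gripper stands open above the link's tab (tab at about (267,252) in the crop). It needs roughly 9 mm more in -y before lowering.

Call:
{"method": "step_arm", "body": {
  "increments": [
    [[0, 0, 0], [0.04, -0.15, 0], 1],
    [[0, 0, 0], [0, 0, 0], 1],
    [[0, 0, 0], [0, 0, -0.3], 1],
    [[0, 0, 0], [0, 0, -0.2], 1],
    [[0, 0, 0], [0, 0, 0], 1]
  ]
}}

```text
clock: 4.32
tcp_pos: [477.7, -197.2, 36.5]
orientation: [[-0.943, -0.333, -0.001], [-0.333, 0.943, 0.001], [0.001, 0.001, -1.0]]
wrist_force: [0.4, 0.8, -0.6]
opening: 88.5
gripper_force: 0.0
```

Call:
{"method": "step_arm", "body": {
  "increments": [
    [[0, 0, 0], [0.02, 0, -0.1], 1],
    [[0, 0, 0], [0, 0, 0], 0.5],
    [[0, 0, 0], [0, 0, 0], 0],
    [[0, 0, 0], [0, 0, 0], 0],
    [[0, 0, 0], [0, 0, 0], 0],
    [[0, 0, 0], [0, 0, 0], 0],
    [[0, 0, 0], [0, 0, 0], 0],
    [[0, 0, 0], [0, 0, 0], 0]
  ]
}}

```text
clock: 5.32
tcp_pos: [479.1, -197.4, 30.9]
orientation: [[-0.943, -0.333, -0.0], [-0.333, 0.943, -0.0], [0.0, -0.0, -1.0]]
wrist_force: [-0.2, -0.1, 0.3]
opening: 20.4
gripper_force: 0.0
```

Call:
{"method": "step_arm", "body": {
  "increments": [
    [[0, 0, 0], [0, 0, 0], 0],
    [[0, 0, 0], [0, 0, 0], 0],
    [[0, 0, 0], [0, 0, 0], 0],
    [[0, 0, 0], [0, 0, 0.3], 0],
    [[0, 0, 0], [0, 0, 0.7], 0],
    [[0, 0, 0], [0, 0, 0], 0]
  ]
}}

```text
clock: 6.08
tcp_pos: [480.4, -198.2, 93.4]
orientation: [[-0.943, -0.333, 0.004], [-0.333, 0.943, -0.003], [-0.003, -0.004, -1.0]]
wrist_force: [0.1, 0.0, 0.4]
opening: 0.4
gripper_force: 0.0
```

The fingers closed to 0.4 mm, so they missed the tab. I'll look before trying again.

Run:
```python
from h import *
t=cam('top');c=cam('side')
a=cv2.resize(c['img'][120:220,300:420,::-1],None,fx=4,fy=4,interpolation=cv2.INTER_CUBIC)
b=cv2.resize(t['img'][150:250,370:450,::-1],None,fx=4,fy=4,interpolation=cv2.INTER_CUBIC)
cv2.imwrite('pics/s3.png',cv2.hconcat([a,b])); print(env.get_state()['tcp_pos'],proj(c,env.get_state()['tcp_pos']),proj(t,env.get_state()['tcp_pos']))
```

```text
[ 478.96321131 -197.29204965   90.62745888] [352.43307885 147.77285235] [424.53826534 208.65158284]
```

View pics/s3.png

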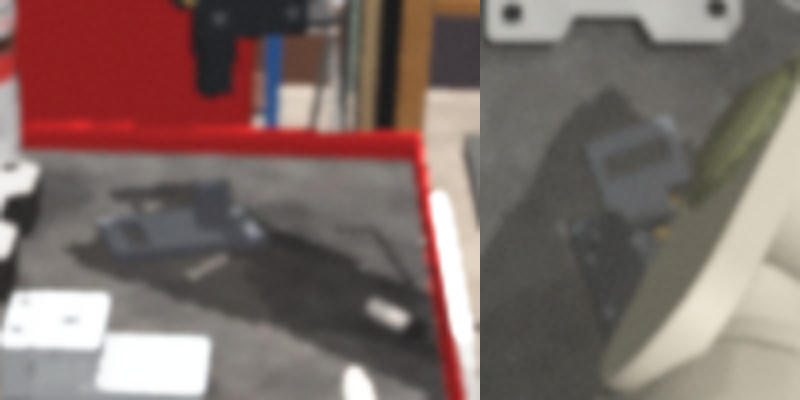

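In the side crop the closed fingertips are at (215,95). That is well above where the reported TCP projects, (210,111). The fingers passed over the tab, so I'm checking for an offset between the reported and the real tool height.

Run:
```python
from h import *
np.set_printoptions(precision=1,suppress=True)
c=cam('side')
p=np.array([476.2,-188.8,68.4]);y=np.array([-.333,.943,0])
for o in (44,52,61): print('s2 tip near',(proj(c,p+y*o-[0,0,17])-[300,120])*5)
print('s2 far',(proj(c,p-y*52-[0,0,17])-[300,120])*5)
s=env.get_state();q=s['tcp_pos'];print(s['opening'],q)
for dz in (-17,0,13,20): print(dz,(proj(c,q+[0,0,dz])-[300,120])*4)
print('joints',s['joint_pos'])
```

```text
s2 tip near [290.1 245.1]
s2 tip near [294.8 251.2]
s2 tip near [300.1 258. ]
s2 far [238.7 178.5]
0.3197044833027545 [ 478.7 -197.1   90.1]
-17 [209.8 135.8]
0 [210.1 112. ]
13 [210.3  93.5]
20 [210.5  83.5]
joints [-0.6  0.4  1.7  0.   1.  -2.5]
```

Both pictures put the fingertips about 28 mm higher than reported, which fits closing above a 42 mm tab. I'll open and go lower in small steps, watching the force.

Call:
{"method": "step_arm", "body": {
  "increments": [
    [[0, 0, 0], [0, 0, 0], 1],
    [[0, 0, 0], [0, 0, 0], 1],
    [[0, 0, 0], [0, 0, 0], 1],
    [[0, 0, 0], [0, 0, 0], 1],
    [[0, 0, 0], [0, 0, 0], 1],
    [[0, 0, 0], [0, 0, -0.5], 1],
    [[0, 0, 0], [0, 0, -0.5], 1],
    [[0, 0, 0], [0, 0, 0], 1]
  ]
}}

```text
clock: 7.22
tcp_pos: [478.2, -196.8, 29.6]
orientation: [[-0.943, -0.333, -0.003], [-0.333, 0.943, 0.002], [0.002, 0.003, -1.0]]
wrist_force: [-0.2, -1.0, 0.1]
opening: 78.4
gripper_force: 0.0
```

Call:
{"method": "step_arm", "body": {
  "increments": [
    [[0, 0, 0], [0, 0, -0.08], 1],
    [[0, 0, 0], [0, 0, -0.08], 1],
    [[0, 0, 0], [0, 0, -0.08], 1],
    [[0, 0, 0], [0, 0, 0], 1]
  ]
}}

```text
clock: 7.72
tcp_pos: [479.0, -197.3, 16.4]
orientation: [[-0.943, -0.333, -0.0], [-0.333, 0.943, 0.0], [0.0, 0.0, -1.0]]
wrist_force: [-0.3, 0.1, 0.3]
opening: 88.3
gripper_force: 0.0
```

Call:
{"method": "step_arm", "body": {
  "increments": [
    [[0, 0, 0], [0, 0, -0.08], 1],
    [[0, 0, 0], [0, 0, -0.08], 1],
    [[0, 0, 0], [0, 0, 0], 1],
    [[0, 0, 0], [0, 0, 0], 1]
  ]
}}

```text
clock: 8.22
tcp_pos: [479.1, -197.4, 6.9]
orientation: [[-0.943, -0.333, 0.0], [-0.333, 0.943, -0.0], [-0.0, -0.0, -1.0]]
wrist_force: [-0.3, 0.2, 0.3]
opening: 88.1
gripper_force: 0.0
```

Run:
```python
from h import *
t=cam('top');c=cam('side')
a=cv2.resize(c['img'][130:200,310:400,::-1],None,fx=5,fy=5,interpolation=cv2.INTER_CUBIC)
b=cv2.resize(t['img'][165:235,385:445,::-1],None,fx=5,fy=5,interpolation=cv2.INTER_CUBIC)
cv2.imwrite('pics/s4.png',cv2.hconcat([a,b]));s=env.get_state(); print(s['tcp_pos'],s['wrist_force'])
```

```text
[ 479.19067623 -197.43644121    7.01610999] [0.01850344 0.47942699 0.1240301 ]
```

View pics/s4.png

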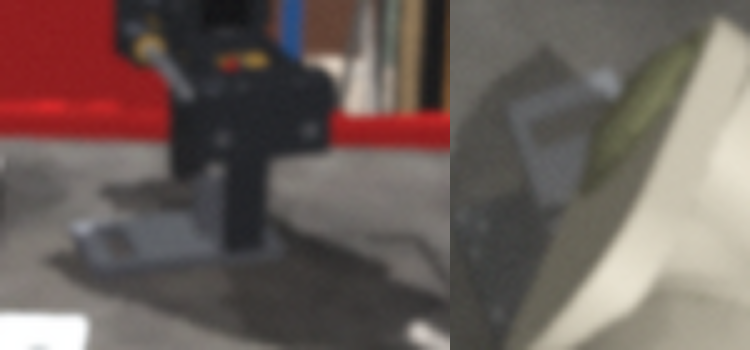

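Run:
```python
from h import *
np.set_printoptions(precision=1,suppress=True)
c=cam('side');q=env.get_state()['tcp_pos'];y=np.array([-.333,.943,0])
for o in (44,61):
  for dz in(-17,0,10,17): print(o,dz,(proj(c,q+y*o+[0,0,dz])-[310,130])*5)
print('tab ctr',(proj(c,[478.8,-197.6,26])-[310,130])*5)
```

```text
44 -17 [232.8 293.8]
44 0 [233.4 265.1]
44 10 [233.8 248.1]
44 17 [234. 236.]
61 -17 [242.3 307.6]
61 0 [243.  278.6]
61 10 [243.4 261.4]
61 17 [243.7 249.3]
tab ctr [210.9 200. ]
```

The near fingertip at (247,250) fits a real tip height of about 22 mm, so the reported z is roughly 30 mm too low. I'll go 5 mm lower and 3 mm forward, then close.

Call:
{"method": "step_arm", "body": {
  "increments": [
    [[0, 0, 0], [0.05, 0.02, -0.08], 1],
    [[0, 0, 0], [0, 0, 0], 0],
    [[0, 0, 0], [0, 0, 0], 0],
    [[0, 0, 0], [0, 0, 0], 0],
    [[0, 0, 0], [0, 0, 0], 0],
    [[0, 0, 0], [0, 0, 0], 0],
    [[0, 0, 0], [0, 0, 0], 0],
    [[0, 0, 0], [0, 0, 0], 0],
    [[0, 0, 0], [0, 0, 0], 0]
  ]
}}

```text
clock: 9.5
tcp_pos: [482.1, -196.1, 2.1]
orientation: [[-0.943, -0.333, -0.0], [-0.333, 0.943, 0.0], [0.0, 0.0, -1.0]]
wrist_force: [-0.9, 1.1, 0.6]
opening: 10.3
gripper_force: 0.5
```

Call:
{"method": "step_arm", "body": {
  "increments": [
    [[0, 0, 0], [0, 0, 0], 0],
    [[0, 0, 0], [0, 0, 0], 0],
    [[0, 0, 0], [0, 0, 0.2], 0],
    [[0, 0, 0], [0, 0, 0.4], 0],
    [[0, 0, 0], [0, 0, 0.4], 0],
    [[0, 0, 0], [0, 0, 0], 0]
  ],
  "squeeze": 40
}}

```text
clock: 10.25
tcp_pos: [482.9, -196.7, 63.8]
orientation: [[-0.943, -0.333, 0.003], [-0.333, 0.943, -0.002], [-0.002, -0.003, -1.0]]
wrist_force: [-0.3, -0.0, -1.9]
opening: 10.0
gripper_force: 40.0
```

Call:
{"method": "step_arm", "body": {
  "increments": [
    [[0, 0, -0.4], [-0.08, 0.3, 0], 0],
    [[0, 0, -0.6], [-0.1, 0.5, 0], 0],
    [[0, 0, -0.6], [-0.1, 0.6, 0], 0],
    [[0, 0, -0.6], [-0.1, 0.6, 0], 0],
    [[0, 0, -0.6], [-0.1, 0.6, 0], 0],
    [[0, 0, -0.6], [-0.1, 0.5, 0], 0],
    [[0, 0, -0.35], [-0.05, 0.4, 0], 0],
    [[0, 0, -0.2], [0, 0.2, 0], 0],
    [[0, 0, 0], [0, 0, 0], 0],
    [[0, 0, 0], [0, 0, 0], 0]
  ]
}}

```text
clock: 11.5
tcp_pos: [444.2, 25.4, 61.8]
orientation: [[-1.0, 0.005, -0.001], [0.005, 1.0, -0.0], [0.001, -0.0, -1.0]]
wrist_force: [-0.2, 0.4, -2.4]
opening: 9.6
gripper_force: 40.0
```

Run:
```python
from h import *
np.set_printoptions(precision=3,suppress=True)
t=cam('top','t5.png');c=cam('side','s5.png')
s=env.get_state();q=s['tcp_pos'];print(q,s['orientation'],s['wrist_force'],s['ft_torque'])
a=cv2.resize(c['img'][140:225,270:380,::-1],None,fx=5,fy=5,interpolation=cv2.INTER_CUBIC)
b=cv2.resize(t['img'][150:235,295:345,::-1],None,fx=5,fy=5,interpolation=cv2.INTER_CUBIC)
cv2.imwrite('pics/s5c.png',cv2.hconcat([a,b]))
u=q[2]-2.1
for n,P in [('tabtop',[q[0]-3,q[1]-.3,u+42]),('noseL',[q[0]-3+75,q[1]+29,u+10]),('noseR',[q[0]-3+75,q[1]-29,u+10]),('tailL',[q[0]-3-30,q[1]+29,u])]:
    print(n,(proj(c,P)-[270,140])*5,(proj(t,P)-[295,150])*5+[550,0])
```

```text
[444.289  25.281  61.917] [[-1.     0.006 -0.   ]
 [ 0.006  1.    -0.   ]
 [ 0.    -0.    -1.   ]] [ 0.427  0.176 -1.964] [-0.048 -0.015 -0.01 ]
tabtop [474.728 199.094] [720.003 375.253]
noseL [296.454 289.769] [656.717 216.008]
noseR [308.924 230.893] [779.161 216.037]
tailL [540.606 319.154] [656.742 437.563]
```

View pics/s5c.png

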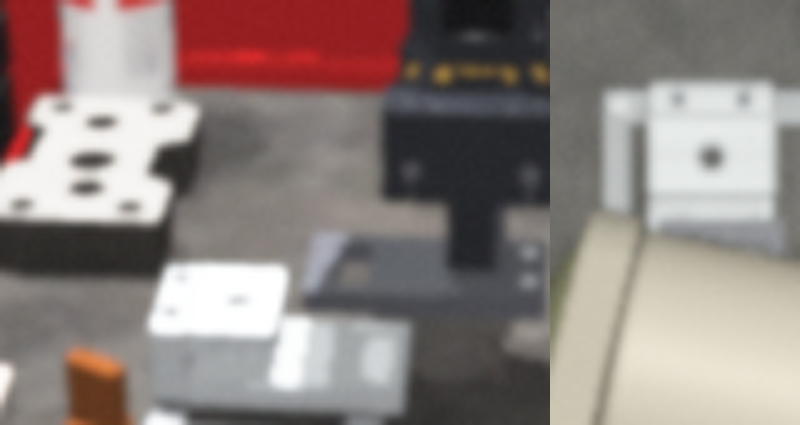

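The link is held level, with its nose edge at (783,222) in the top crop and its near corner at (300,295) in the side crop. The upper ear's front is still clear, so I'll lower it onto the landing.

Call:
{"method": "step_arm", "body": {
  "increments": [
    [[0, 0, 0], [0, 0, -0.2], 0],
    [[0, 0, 0], [0, 0, -0.2], 0],
    [[0, 0, 0], [0, 0, -0.08], 0],
    [[0, 0, 0], [0, 0, 0], 0],
    [[0, 0, 0], [0, 0, 0], 0]
  ]
}}

```text
clock: 12.22
tcp_pos: [444.5, 25.8, 33.5]
orientation: [[-1.0, 0.005, 0.0], [0.005, 1.0, -0.0], [-0.0, -0.0, -1.0]]
wrist_force: [0.7, -0.0, -1.6]
opening: 9.6
gripper_force: 40.0
```

Call:
{"method": "step_arm", "body": {
  "increments": [
    [[0, 0, 0], [0, 0, -0.025], 0],
    [[0, 0, 0], [0, 0, 0], 0],
    [[0, 0, 0], [0, 0, -0.025], 0],
    [[0, 0, 0], [0, 0, 0], 0]
  ]
}}

```text
clock: 12.72
tcp_pos: [444.3, 25.8, 30.2]
orientation: [[-1.0, 0.005, -0.0], [0.005, 1.0, 0.0], [0.0, 0.0, -1.0]]
wrist_force: [0.1, -0.5, -2.8]
opening: 9.5
gripper_force: 40.0
```

Call:
{"method": "step_arm", "body": {
  "increments": [
    [[0, 0, 0], [0, 0, -0.025], 0],
    [[0, 0, 0], [0, 0, 0], 0],
    [[0, 0, 0], [0, 0, 0], 0]
  ]
}}

```text
clock: 13.1
tcp_pos: [444.3, 25.8, 28.8]
orientation: [[-1.0, 0.005, -0.0], [0.005, 1.0, 0.0], [0.0, 0.0, -1.0]]
wrist_force: [0.7, -0.1, -2.3]
opening: 9.4
gripper_force: 40.0
```

Call:
{"method": "step_arm", "body": {
  "increments": [
    [[0, 0, 0], [0, 0, -0.025], 0],
    [[0, 0, 0], [0, 0, 0], 0],
    [[0, 0, 0], [0, 0, 0], 0]
  ]
}}

```text
clock: 13.48
tcp_pos: [444.4, 25.8, 27.4]
orientation: [[-1.0, 0.005, 0.0], [0.005, 1.0, -0.0], [-0.0, -0.0, -1.0]]
wrist_force: [-1.2, 0.4, 0.4]
opening: 9.6
gripper_force: 40.0
```

Contact came at about z 28, as predicted. I'll lift 1 mm and slide in.

Call:
{"method": "step_arm", "body": {
  "increments": [
    [[0, 0, 0], [0, 0, 0.025], 0],
    [[0, 0, 0], [0.1, 0, 0], 0],
    [[0, 0, 0], [0.1, 0, 0], 0],
    [[0, 0, 0], [0.1, 0, 0], 0],
    [[0, 0, 0], [0, 0, 0], 0]
  ]
}}

```text
clock: 14.1
tcp_pos: [462.7, 25.8, 28.7]
orientation: [[-1.0, 0.005, 0.0], [0.005, 1.0, -0.0], [-0.0, -0.0, -1.0]]
wrist_force: [0.1, 0.7, -1.7]
opening: 9.6
gripper_force: 40.0
```

Call:
{"method": "step_arm", "body": {
  "increments": [
    [[0, 0, 0], [0.1, 0, 0], 0],
    [[0, 0, 0], [0.1, 0, 0], 0],
    [[0, 0, 0], [0.1, 0, 0], 0],
    [[0, 0, 0], [0.1, 0, 0], 0],
    [[0, 0, 0], [0, 0, 0], 0]
  ]
}}

```text
clock: 14.72
tcp_pos: [486.7, 25.8, 28.8]
orientation: [[-1.0, 0.005, 0.0], [0.005, 1.0, -0.0], [-0.0, -0.0, -1.0]]
wrist_force: [-0.0, -0.4, -2.0]
opening: 9.5
gripper_force: 40.0
```

Clear so far. From here I approach the back wall in small steps.

Call:
{"method": "step_arm", "body": {
  "increments": [
    [[0, 0, 0], [0.03, 0, 0], 0],
    [[0, 0, 0], [0.03, 0, 0], 0],
    [[0, 0, 0], [0, 0, 0], 0]
  ]
}}

```text
clock: 15.1
tcp_pos: [490.0, 25.8, 28.8]
orientation: [[-1.0, 0.005, 0.0], [0.005, 1.0, -0.0], [-0.0, -0.0, -1.0]]
wrist_force: [0.3, 0.2, -2.6]
opening: 9.4
gripper_force: 40.0
```

Call:
{"method": "step_arm", "body": {
  "increments": [
    [[0, 0, 0], [0.025, 0, 0], 0],
    [[0, 0, 0], [0, 0, 0], 0],
    [[0, 0, 0], [0, 0, 0], 0]
  ]
}}

```text
clock: 15.48
tcp_pos: [491.4, 25.8, 28.8]
orientation: [[-1.0, 0.005, -0.0], [0.005, 1.0, -0.0], [0.0, -0.0, -1.0]]
wrist_force: [0.8, -0.3, -1.9]
opening: 9.7
gripper_force: 40.0
```

Call:
{"method": "step_arm", "body": {
  "increments": [
    [[0, 0, 0], [0.025, 0, 0], 0],
    [[0, 0, 0], [0, 0, 0], 0],
    [[0, 0, 0], [0, 0, 0], 0]
  ]
}}

```text
clock: 15.85
tcp_pos: [492.9, 25.8, 28.8]
orientation: [[-1.0, 0.005, -0.0], [0.005, 1.0, 0.0], [0.0, -0.0, -1.0]]
wrist_force: [0.4, 0.3, -1.9]
opening: 9.4
gripper_force: 40.0
```

Call:
{"method": "step_arm", "body": {
  "increments": [
    [[0, 0, 0], [0.025, 0, 0], 0],
    [[0, 0, 0], [0, 0, 0], 0]
  ]
}}

```text
clock: 16.1
tcp_pos: [494.5, 25.8, 28.8]
orientation: [[-1.0, 0.005, 0.0], [0.005, 1.0, -0.0], [-0.0, -0.0, -1.0]]
wrist_force: [-0.9, 0.4, -2.2]
opening: 10.0
gripper_force: 40.0
```

Call:
{"method": "step_arm", "body": {
  "increments": [
    [[0, 0, 0], [0.025, 0, 0], 0],
    [[0, 0, 0], [0, 0, 0], 0]
  ]
}}

```text
clock: 16.35
tcp_pos: [495.3, 25.8, 28.6]
orientation: [[-1.0, 0.005, -0.002], [0.005, 1.0, 0.0], [0.002, 0.0, -1.0]]
wrist_force: [-4.3, -1.1, -0.8]
opening: 9.6
gripper_force: 40.0
```

Call:
{"method": "step_arm", "body": {
  "increments": [
    [[0, 0, 0], [0.02, 0, 0], 0],
    [[0, 0, 0], [0, 0, 0], 0]
  ]
}}

```text
clock: 16.6
tcp_pos: [495.4, 25.8, 28.3]
orientation: [[-1.0, 0.005, -0.005], [0.005, 1.0, 0.0], [0.005, 0.0, -1.0]]
wrist_force: [-9.2, -2.1, 0.1]
opening: 9.8
gripper_force: 40.0
```

Home against the back at x of about 495. I'll ease off, set it down and release gently.

Call:
{"method": "step_arm", "body": {
  "increments": [
    [[0, 0, 0], [-0.02, 0, -0.01], 0],
    [[0, 0, 0], [0, 0, -0.01], 0],
    [[0, 0, 0], [0, 0, 0], 0],
    [[0, 0, 0], [0, 0, 0], 0]
  ]
}}

```text
clock: 17.1
tcp_pos: [495.3, 25.8, 27.5]
orientation: [[-1.0, 0.005, -0.002], [0.005, 1.0, 0.0], [0.002, 0.0, -1.0]]
wrist_force: [-5.7, -1.2, 0.5]
opening: 9.6
gripper_force: 40.0
```

Call:
{"method": "step_arm", "body": {
  "increments": [
    [[0, 0, 0], [0, 0, 0], 0.4],
    [[0, 0, 0], [0, 0, 0], 0.4],
    [[0, 0, 0], [0, 0, 0], 0.4],
    [[0, 0, 0], [0, 0, 0.2], 0.4],
    [[0, 0, 0], [0, 0, 0.6], 0.4],
    [[0, 0, 0], [0, 0, 0.8], 0.4],
    [[0, 0, 0], [0, 0, 0.7], 0.4],
    [[0, 0, 0], [0, 0, 0], 0.4]
  ]
}}

```text
clock: 18.1
tcp_pos: [497.3, 25.7, 169.2]
orientation: [[-1.0, 0.005, 0.007], [0.005, 1.0, -0.001], [-0.007, -0.001, -1.0]]
wrist_force: [-0.4, -0.3, -0.3]
opening: 34.9
gripper_force: 0.0
```

```bash
cat > fit.py <<'E'
from h import *
np.set_printoptions(precision=2,suppress=True)
from scipy.optimize import differential_evolution as DE
t=cam('top','t6.png')
F=8; x0,y0=205,165; g=cv2.cvtColor(t['img'],cv2.COLOR_RGB2GRAY)[y0:220,x0:260].astype(np.float32)
G=cv2.GaussianBlur(cv2.resize(g,None,fx=F,fy=F,interpolation=cv2.INTER_CUBIC),(0,0),2)
def pts(P): return np.array([((proj(t,p)-[x0,y0]+.5)*F) for p in P]).astype(np.int32)
def cost(v):
    x,y,a=v; u=np.array([np.cos(a),np.sin(a),0]);n=np.array([np.sin(a),-np.cos(a),0]) # n toward -y
    c=np.array([x,y,0])+5*n
    m=np.zeros(G.shape,np.uint8); cv2.fillConvexPoly(m,pts([c+13*u+[0,0,57],c-13*u+[0,0,57],c-13*u+[0,0,85],c+13*u+[0,0,85]]),255)
    r=cv2.dilate(m,np.ones((25,25),np.uint8))-m
    return cv2.mean(G,m)[0]-cv2.mean(G,r)[0]
for b in [(-60,0)]:
    r=DE(cost,[(508,528),(234,256),tuple(np.radians(b))],seed=1,maxiter=40); print(r.x[:2],np.degrees(r.x[2]),r.fun)
E
python3 fit.py
python3 - <<'E'
from h import *
s=cam('side'); S=lambda u,v:(u/3.3+230-.3,v/3.3+150-.3)
a,b=onz(s,S(272,299),85),onz(s,S(316,309),85);print(a,b,np.degrees(np.arctan2(*(b-a)[1::-1])))
E
```

```text
[518.51 247.16] -21.63749566740143 -44.470699196409896
[527.49122051 243.79867652  85.        ] [503.35041798 251.22526888  85.        ] 162.90019130899915
```

The fit puts the slim pin at (518.4,246.8) with its tab at about -22°. I'm moving over it.

Call:
{"method": "step_arm", "body": {
  "increments": [
    [[0, 0, -0.6], [0.06, 0.5, 0], 0.45],
    [[0, 0, -0.8], [0.06, 0.7, 0], 0.45],
    [[0, 0, -0.8], [0.06, 0.75, 0], 0.45],
    [[0, 0, -0.8], [0.06, 0.7, 0], 0.45],
    [[0, 0, -0.8], [0.06, 0.6, -0.3], 0.45],
    [[0, 0, -0.54], [0.06, 0.4, -0.6], 0.45],
    [[0, 0, 0], [0, 0, -0.6], 0.45],
    [[0, 0, 0], [0, 0, 0], 0.45],
    [[0, 0, 0], [0, 0, 0], 0.45]
  ]
}}

```text
clock: 19.32
tcp_pos: [517.9, 244.7, 76.5]
orientation: [[-0.927, 0.375, 0.001], [0.375, 0.927, 0.0], [-0.001, 0.0, -1.0]]
wrist_force: [-0.4, -0.4, -0.4]
opening: 39.5
gripper_force: 0.0
```

Call:
{"method": "step_arm", "body": {
  "increments": [
    [[0, 0, 0], [0.03, 0.025, 0], 0.45],
    [[0, 0, 0], [0, 0, -0.2], 0.45],
    [[0, 0, 0], [0, 0, -0.2], 0.45],
    [[0, 0, 0], [0, 0, -0.1], 0.45],
    [[0, 0, 0], [0, 0, 0], 0.45],
    [[0, 0, 0], [0, 0, 0], 0.45]
  ]
}}

```text
clock: 20.08
tcp_pos: [519.5, 246.4, 45.8]
orientation: [[-0.927, 0.374, 0.0], [0.374, 0.927, 0.0], [-0.0, 0.0, -1.0]]
wrist_force: [0.2, 0.3, 0.0]
opening: 39.9
gripper_force: 0.0
```

Call:
{"method": "step_arm", "body": {
  "increments": [
    [[0, 0, 0], [0, 0, 0], 0],
    [[0, 0, 0], [0, 0, 0], 0],
    [[0, 0, 0], [0, 0, 0], 0],
    [[0, 0, 0], [0, 0, 0], 0],
    [[0, 0, 0], [0, 0, 0], 0],
    [[0, 0, 0], [0, 0, 0], 0]
  ]
}}

```text
clock: 20.82
tcp_pos: [519.3, 246.4, 45.7]
orientation: [[-0.927, 0.374, 0.0], [0.374, 0.927, 0.0], [-0.0, 0.0, -1.0]]
wrist_force: [-0.2, -0.3, 1.3]
opening: 9.5
gripper_force: 40.0
```

Call:
{"method": "step_arm", "body": {
  "increments": [
    [[0, 0, 0], [0, 0, 0.1], 0],
    [[0, 0, 0], [0, 0, 0.3], 0],
    [[0, 0, 0], [0, 0, 0.4], 0],
    [[0, 0, 0], [0, 0, 0.4], 0],
    [[0, 0, 0], [0, 0, 0], 0]
  ]
}}

```text
clock: 21.45
tcp_pos: [520.3, 246.6, 120.0]
orientation: [[-0.927, 0.374, 0.004], [0.374, 0.927, 0.001], [-0.004, 0.003, -1.0]]
wrist_force: [-0.3, -0.3, -0.5]
opening: 9.7
gripper_force: 40.0
```

Call:
{"method": "step_arm", "body": {
  "increments": [
    [[0, 0, 0.4], [0.04, -0.3, 0], 0],
    [[0, 0, 0.6], [0.06, -0.5, 0], 0],
    [[0, 0, 0.6], [0.07, -0.6, 0], 0],
    [[0, 0, 0.6], [0.07, -0.6, 0], 0],
    [[0, 0, 0.6], [0.07, -0.6, 0], 0],
    [[0, 0, 0.6], [0.07, -0.5, 0], 0],
    [[0, 0, 0.6], [0.06, -0.33, 0], 0],
    [[0, 0, 0.34], [0.03, -0.2, 0], 0],
    [[0, 0, 0], [0, 0, 0], 0],
    [[0, 0, 0], [0, 0, 0], 0]
  ]
}}

```text
clock: 22.7
tcp_pos: [547.2, 29.0, 117.2]
orientation: [[-1.0, 0.005, -0.001], [0.005, 1.0, 0.0], [0.001, 0.0, -1.0]]
wrist_force: [0.1, -0.1, -0.7]
opening: 9.8
gripper_force: 40.0
```

Call:
{"method": "step_arm", "body": {
  "increments": [
    [[0, 0, 0], [0, 0, -0.15], 0],
    [[0, 0, 0], [0, 0, -0.13], 0],
    [[0, 0, 0], [0, 0, 0], 0],
    [[0, 0, 0], [0, 0, 0], 0]
  ]
}}

```text
clock: 23.2
tcp_pos: [547.6, 28.6, 100.8]
orientation: [[-1.0, 0.005, 0.0], [0.005, 1.0, -0.0], [-0.0, -0.0, -1.0]]
wrist_force: [-0.2, 0.2, -1.2]
opening: 9.8
gripper_force: 40.0
```

Run:
```python
from h import *
np.set_printoptions(precision=1,suppress=True)
t=cam('top','t7.png');c=cam('side','s7.png')
s=env.get_state();q=s['tcp_pos'];print(q,s['wrist_force'])
a=cv2.resize(c['img'][140:222,280:370,::-1],None,fx=7,fy=7,interpolation=cv2.INTER_CUBIC)
cv2.imwrite('pics/s7c.png',a)
Z=q[2]-39.7
for n,P in [('tip',[q[0]-1.1,q[1],Z]),('taper',[q[0]-1.1,q[1],Z+4]),('shankL',[q[0]-1.1+5.5,q[1],Z+20]),('shankR',[q[0]-1.1-5.5,q[1],Z+20]),('collarL',[q[0]-1.1+14,q[1],Z+47]),('collarR',[q[0]-1.1-14,q[1],Z+47]),('hole',[546.4,28.6,52])]:
    print(n,(proj(c,P)-[280,140]+.5)*7)
```

```text
[547.6  28.5 101. ] [-0.4  0.3 -0.9]
tip [262.1 392. ]
taper [261.8 380.8]
shankL [243.2 335. ]
shankR [277.8 336.1]
collarL [213.7 256.2]
collarR [303.1 258.9]
hole [263.2 418.1]
```

View pics/s7c.png

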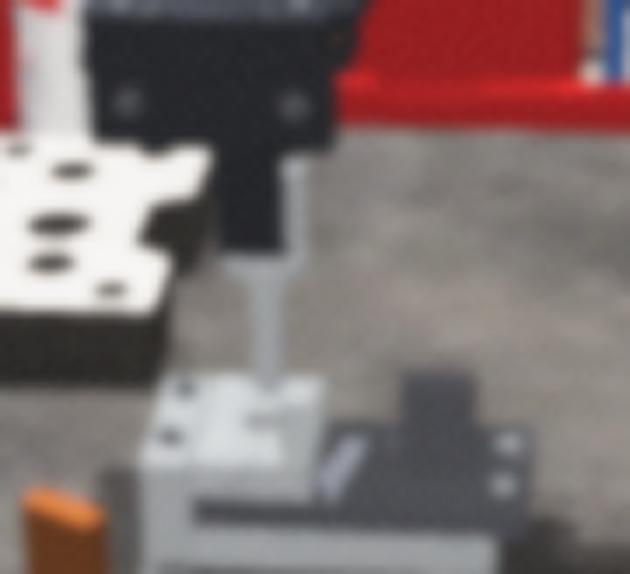

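The pin hangs upright over the clevis: shank at column 264 where I predicted 260.5, hole at (262,418). It therefore sits about 1.4 mm too far in -x. I'll correct that and go down gently.

Call:
{"method": "step_arm", "body": {
  "increments": [
    [[0, 0, 0], [0.023, 0, -0.08], 0],
    [[0, 0, 0], [0, 0, -0.05], 0],
    [[0, 0, 0], [0, 0, -0.04], 0],
    [[0, 0, 0], [0, 0, 0], 0]
  ]
}}

```text
clock: 23.8
tcp_pos: [548.8, 28.5, 90.4]
orientation: [[-1.0, 0.005, -0.0], [0.005, 1.0, 0.0], [0.0, 0.0, -1.0]]
wrist_force: [-0.5, -0.5, -1.5]
opening: 9.2
gripper_force: 40.0
```

Call:
{"method": "step_arm", "body": {
  "increments": [
    [[0, 0, 0], [0, 0, -0.025], 0],
    [[0, 0, 0], [0, 0, 0], 0]
  ]
}}

```text
clock: 24.05
tcp_pos: [548.9, 28.5, 89.0]
orientation: [[-1.0, 0.005, -0.0], [0.005, 1.0, 0.0], [0.0, 0.0, -1.0]]
wrist_force: [0.1, 1.0, -0.6]
opening: 10.0
gripper_force: 40.0
```

Call:
{"method": "step_arm", "body": {
  "increments": [
    [[0, 0, 0], [0, 0, -0.025], 0],
    [[0, 0, 0], [0, 0, 0], 0]
  ]
}}

```text
clock: 24.3
tcp_pos: [548.8, 28.5, 87.5]
orientation: [[-1.0, 0.005, -0.0], [0.005, 1.0, 0.0], [0.0, 0.0, -1.0]]
wrist_force: [0.6, -0.3, -0.0]
opening: 9.6
gripper_force: 40.0
```

Call:
{"method": "step_arm", "body": {
  "increments": [
    [[0, 0, 0], [0, 0, -0.03], 0],
    [[0, 0, 0], [0, 0, 0], 0]
  ]
}}

```text
clock: 24.55
tcp_pos: [548.9, 28.6, 85.7]
orientation: [[-1.0, 0.005, 0.0], [0.005, 1.0, 0.0], [-0.0, 0.0, -1.0]]
wrist_force: [0.7, 0.4, -0.3]
opening: 9.7
gripper_force: 40.0
```

Call:
{"method": "step_arm", "body": {
  "increments": [
    [[0, 0, 0], [0, 0, -0.03], 0],
    [[0, 0, 0], [0, 0, 0], 0]
  ]
}}

```text
clock: 24.8
tcp_pos: [548.9, 28.6, 83.9]
orientation: [[-1.0, 0.005, -0.0], [0.005, 1.0, 0.0], [0.0, 0.0, -1.0]]
wrist_force: [-0.0, 0.3, -0.9]
opening: 9.7
gripper_force: 40.0
```

Call:
{"method": "step_arm", "body": {
  "increments": [
    [[0, 0, 0], [0, 0, -0.03], 0],
    [[0, 0, 0], [0, 0, 0], 0]
  ]
}}

```text
clock: 25.05
tcp_pos: [548.9, 28.6, 82.1]
orientation: [[-1.0, 0.005, -0.0], [0.005, 1.0, 0.0], [0.0, 0.0, -1.0]]
wrist_force: [0.7, 1.1, 0.0]
opening: 9.8
gripper_force: 40.0
```

The tip is 10 mm into the upper ear with no force. Next it goes through the eye.

Call:
{"method": "step_arm", "body": {
  "increments": [
    [[0, 0, 0], [0, 0, -0.04], 0],
    [[0, 0, 0], [0, 0, -0.04], 0],
    [[0, 0, 0], [0, 0, 0], 0]
  ]
}}

```text
clock: 25.42
tcp_pos: [548.9, 28.6, 77.2]
orientation: [[-1.0, 0.005, -0.0], [0.005, 1.0, 0.0], [0.0, 0.0, -1.0]]
wrist_force: [0.3, 2.1, -1.2]
opening: 9.7
gripper_force: 40.0
```

Call:
{"method": "step_arm", "body": {
  "increments": [
    [[0, 0, 0], [0, 0, -0.03], 0],
    [[0, 0, 0], [0, 0, -0.03], 0],
    [[0, 0, 0], [0, 0, 0], 0]
  ]
}}

```text
clock: 25.8
tcp_pos: [548.9, 28.6, 73.7]
orientation: [[-1.0, 0.005, 0.0], [0.005, 1.0, 0.0], [-0.0, 0.0, -1.0]]
wrist_force: [1.4, 2.9, -0.3]
opening: 9.9
gripper_force: 40.0
```

Call:
{"method": "step_arm", "body": {
  "increments": [
    [[0, 0, 0], [0, 0, -0.03], 0],
    [[0, 0, 0], [0, 0, -0.03], 0],
    [[0, 0, 0], [0, 0, 0], 0]
  ]
}}

```text
clock: 26.18
tcp_pos: [548.9, 28.6, 70.1]
orientation: [[-1.0, 0.005, 0.0], [0.005, 1.0, 0.0], [-0.0, 0.0, -1.0]]
wrist_force: [0.5, 3.4, 0.2]
opening: 9.6
gripper_force: 40.0
```

A light side force in +y, so I'll yield 0.6 mm that way and continue.

Call:
{"method": "step_arm", "body": {
  "increments": [
    [[0, 0, 0], [0, 0.01, 0], 0],
    [[0, 0, 0], [0, 0, -0.03], 0],
    [[0, 0, 0], [0, 0, -0.03], 0],
    [[0, 0, 0], [0, 0, 0], 0]
  ]
}}

```text
clock: 26.68
tcp_pos: [548.8, 29.0, 66.4]
orientation: [[-1.0, 0.005, -0.0], [0.005, 1.0, -0.0], [0.0, -0.0, -1.0]]
wrist_force: [0.9, 1.1, -0.0]
opening: 9.7
gripper_force: 40.0
```

Call:
{"method": "step_arm", "body": {
  "increments": [
    [[0, 0, 0], [0, 0, -0.03], 0],
    [[0, 0, 0], [0, 0, -0.03], 0],
    [[0, 0, 0], [0, 0, 0], 0]
  ]
}}

```text
clock: 27.05
tcp_pos: [548.8, 29.1, 62.8]
orientation: [[-1.0, 0.005, -0.0], [0.005, 1.0, 0.0], [0.0, 0.0, -1.0]]
wrist_force: [0.8, 1.0, -0.2]
opening: 9.4
gripper_force: 40.0
```

Call:
{"method": "step_arm", "body": {
  "increments": [
    [[0, 0, 0], [0, 0, -0.03], 0],
    [[0, 0, 0], [0, 0, -0.03], 0],
    [[0, 0, 0], [0, 0, 0], 0]
  ]
}}

```text
clock: 27.42
tcp_pos: [548.8, 29.1, 59.3]
orientation: [[-1.0, 0.005, -0.0], [0.005, 1.0, 0.0], [0.0, 0.0, -1.0]]
wrist_force: [-0.3, 1.6, -0.5]
opening: 9.8
gripper_force: 40.0
```

Tip at about 19.6, inside the lower ear. Seating should come at rep z of about 47.7.

Call:
{"method": "step_arm", "body": {
  "increments": [
    [[0, 0, 0], [0, 0.007, -0.03], 0],
    [[0, 0, 0], [0, 0, -0.03], 0],
    [[0, 0, 0], [0, 0, -0.03], 0],
    [[0, 0, 0], [0, 0, -0.03], 0],
    [[0, 0, 0], [0, 0, 0], 0]
  ]
}}

```text
clock: 28.05
tcp_pos: [548.8, 29.5, 52.0]
orientation: [[-1.0, 0.005, -0.0], [0.005, 1.0, 0.0], [0.0, 0.0, -1.0]]
wrist_force: [0.0, -0.9, -0.5]
opening: 9.6
gripper_force: 40.0
```

Call:
{"method": "step_arm", "body": {
  "increments": [
    [[0, 0, 0], [0, 0, -0.03], 0],
    [[0, 0, 0], [0, 0, -0.025], 0],
    [[0, 0, 0], [0, 0, 0], 0]
  ]
}}

```text
clock: 28.42
tcp_pos: [548.9, 29.5, 48.8]
orientation: [[-1.0, 0.005, -0.0], [0.005, 1.0, 0.0], [0.0, 0.0, -1.0]]
wrist_force: [-0.3, 0.1, -1.0]
opening: 9.8
gripper_force: 40.0
```

Call:
{"method": "step_arm", "body": {
  "increments": [
    [[0, 0, 0], [0, 0, -0.02], 0],
    [[0, 0, 0], [0, 0, 0], 0]
  ]
}}

```text
clock: 28.68
tcp_pos: [548.9, 29.5, 47.6]
orientation: [[-1.0, 0.005, -0.0], [0.005, 1.0, 0.0], [0.0, 0.0, -1.0]]
wrist_force: [-0.3, -0.2, -1.1]
opening: 9.9
gripper_force: 40.0
```

Call:
{"method": "step_arm", "body": {
  "increments": [
    [[0, 0, 0], [0, 0, -0.015], 0],
    [[0, 0, 0], [0, 0, 0], 0],
    [[0, 0, 0], [0, 0, 0], 0]
  ]
}}

```text
clock: 29.05
tcp_pos: [548.9, 29.5, 46.9]
orientation: [[-1.0, 0.005, 0.0], [0.005, 1.0, -0.0], [-0.0, -0.0, -1.0]]
wrist_force: [-0.5, -0.2, 0.3]
opening: 9.8
gripper_force: 40.0
```

Call:
{"method": "step_arm", "body": {
  "increments": [
    [[0, 0, 0], [0, 0, -0.012], 0],
    [[0, 0, 0], [0, 0, 0], 0],
    [[0, 0, 0], [0, 0, 0], 0]
  ]
}}

```text
clock: 29.42
tcp_pos: [549.0, 29.5, 46.3]
orientation: [[-1.0, 0.005, 0.0], [0.005, 1.0, -0.0], [-0.0, -0.0, -1.0]]
wrist_force: [-0.8, 0.6, 3.8]
opening: 9.8
gripper_force: 40.0
```

The collar is seated with 3.8 N of contact. Releasing and retreating.

Call:
{"method": "step_arm", "body": {
  "increments": [
    [[0, 0, 0], [0, 0, 0.008], 0],
    [[0, 0, 0], [0, 0, 0], 0.3],
    [[0, 0, 0], [0, 0, 0], 0.3],
    [[0, 0, 0], [0, 0, 0], 0.3],
    [[0, 0, 0], [0, 0, 0.2], 0.3],
    [[0, 0, 0], [0, 0, 0.7], 0.3],
    [[0, 0, 0], [0, 0, 0.8], 0.3],
    [[0, 0, 0], [0, 0, 0.8], 0.3],
    [[0, 0, 0], [0, 0, 0], 0.3]
  ]
}}

```text
clock: 30.55
tcp_pos: [550.3, 29.4, 200.9]
orientation: [[-1.0, 0.005, 0.008], [0.005, 1.0, -0.001], [-0.008, -0.001, -1.0]]
wrist_force: [-0.1, 0.1, -0.5]
opening: 26.2
gripper_force: 0.0
```

Call:
{"method": "step_arm", "body": {
  "increments": [
    [[0, 0, 0], [-0.7, -0.7, 0], 0.3],
    [[0, 0, 0], [-0.7, -0.7, 0], 0.3],
    [[0, 0, 0], [-0.7, -0.7, 0], 0.3],
    [[0, 0, 0], [0, 0, 0], 0.3],
    [[0, 0, 0], [0, 0, 0], 0.3]
  ]
}}

```text
clock: 31.18
tcp_pos: [423.1, -96.2, 196.5]
orientation: [[-1.0, 0.005, 0.0], [0.005, 1.0, 0.0], [-0.0, 0.0, -1.0]]
wrist_force: [-0.6, 0.2, -0.1]
opening: 27.0
gripper_force: 0.0
```

Run:
```python
from h import *
t=cam('top','t8.png');c=cam('side','s8.png')
a=cv2.resize(c['img'][150:230,270:370,::-1],None,fx=5,fy=5,interpolation=cv2.INTER_CUBIC)
b=cv2.resize(t['img'][150:230,298:354,::-1],None,fx=5,fy=5,interpolation=cv2.INTER_CUBIC)
cv2.imwrite('pics/s8c.png',cv2.hconcat([a,b]));print(env.get_state()['tcp_pos'])
```

```text
[423.44081938 -95.69573475 196.36101433]
```

View pics/s8c.png

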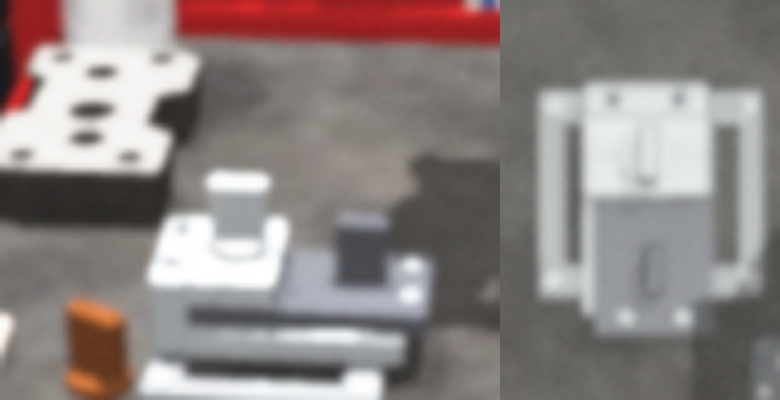

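The pin's collar sits flat on the upper ear (side crop (240,250)). The link lies between the ears, centred on the base (top crop (655,265)), and the gripper is clear.

```bash
python3 -c "
from station import env; print(env.hand_in())"
```

```text
the job is handed in; nothing more can be done
None
```

The job is handed in: the link is home against the back of the clevis, the slim pin is through both ears and the eye with its collar flat on the upper ear, the thick pin is still in the block, and the gripper is clear (about 31 s of the 70 s used; no verdict was returned).

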